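Release the ratchet bookend and push its sliding end back to the stop

ROBOT

A 6-joint arm with a two-finger parallel gripper is mounted at the origin on the work surface. World frame = base frame: x ahead of the robot, y to its left, z up, the work surface at z = 0. Lengths are in mm, angles in rad, forces in N, time in s.
With the tool pointing down it reaches from about 400 to 925 mm from the base axis. Payload 12.5 kg.
Tool frame: the origin (TCP) lies midway between the tips of the shut fingers; the grasp point (between the pads) lies 19 mm behind it (env.pinch_z is the z of the grasp point in the tool frame, in mm); z points along the fingers, y is the line along which they close (so a half turn about z gives the same grasp; the last joint's range is limited). The gripper opens to 95 mm and grips with 3 to 60 N. Pads are 20 mm wide; open, the fingers measure 119 mm over their backs; the gripper's body (75 mm by 180 mm) begins 59 mm behind the grasp point.
Start: joints at [1.185, 0.491, 1.559, -0, 1.092, -0.106], TCP at [172.585, 600.717, 214.661] pointing down, gripper open.
Joint ranges: [-3.1, 3.1], [-0.84, 2.19], [0.05, 2.79], [-1.13, 4.28], [0.06, 2.93], [-2.69, 2.69]. Speed limits (rad/s): [2.22, 2.22, 2.79, 3.14, 3.14, 3.14].

INTERFACE

Orientations are given as [roll, pitch, yaw] about the fixed x, y, z axes, in that order (R = Rz(yaw) Ry(pitch) Rx(roll)).
In Python, from cell import env, eyes gives the robot as it stands.
- The arm moves only by the shell command python3 -m inch 'ROWS'. ROWS is JSON, a list of rows, each a list of 3 entries, a list of its own where there are three numbers: the shift along the tool's x, y, z in units of 60 mm (1.0 is 60 mm), then the turn about the tool's z in units of 5 degrees (1.0 is 5 degrees), then the closure, from -1 (fully open) to 1 (shut). In form: [[[tx, ty, tz], turn, claw], ...]. A call has exactly 10 rows; each row shifts and turns the commanded pose from where the row before left it, along the tool's axes as they then stand; what a row does not reach is not made up. A row lasts 1/8 s, in which the tool goes at most 62.5 mm and 10.7 degrees, less where a joint would pass 70% of its speed; a pose out of reach is approached as far as the arm can. A call is refused whole if a number of a shift passes 1 or a number of a turn 1, either way. A call with a gripper value outside its range is refused whole. The fingers move at their own pace and stop on an object; the grip force is fixed at half the most. Time passes only in rows, so rows that do not move let the fingers close, or fill a call up. It gives the time, the measured TCP pose, the force, the opening and the grip force at its end, in the units of the state.
- env.state(): the state, without advancing time (a new reading comes with each control period).
- eyes.read_camera(name): name is "scene" or "top" or "wrist"; returns a dict with "pixels" (400x640x3 uint8, red, green, blue), "fx", "fy", "cx", "cy" (pixels), "distortion" ([k1, k2, p1, p2, k3] as OpenCV has them; the pictures are not rectified), "extrinsics" (4x4, takes a point from world to camera coordinates). Camera axes: x right, y down, z forward; pixel columns grow to the right and rows downward; lengths in mm; the calibration is good to about 2 mm. A picture is of the moment at which its call begins. There is no depth.
- env.job_done(): hands the job in; it is judged then, once.
Trained networks look in a picture, given as the dict that the camera call returned (one of the last four; its "shot" number tells which), for a name from the list of things; names that differ only in an ending like _2 or _b are one class to them, and where a whole thing is asked for, a point or a joint stands for the part that bears it (a point fixed in the world has none). Each returns a list of dicts, best first, with "score" (0 to 1); they miss things now and then, are a little off and sometimes report something else, mostly with a low value. They report only what shows in the picture. A call takes as long as a camera call. They do not tell look-alikes from the thing itself.
- eyes.boxes_of(name, picture): "centre" ([row, column] in pixels, amid what is visible of it).
- eyes.cut_out(name, picture): "mask" (400x640 bool, what is visible of it) and "centre" ([row, column] in pixels, amid what is visible of it).
- eyes.spot_point(name, picture): "centre" ([row, column] in pixels: a listed point, or the origin of a listed thing).
The state is a dict: "t": time; "joints": joint angles; "qvel": joint speeds; "tau": joint torques, N m; "eef_pos": TCP position; "tcp_rot": TCP orientation; "ft_force": force on the tool from outside, world axes, zero at the start; "moment": the same for the moment, N m; "opening": opening from 0.0 (shut) to 1.0 (fully open); "grip_force": force on a finger pad.
Only numpy, scipy, OpenCV 4.12 (cv2) and the standard library are available. Lean on these libraries where they do the work, as an engineer would, in place of code of your own. Each camera call takes 0.05 s, during which the arm holds its last target. There are 200 camera calls.

TASK

Make room for more books in the ratchet bookend on the bedside table: press down the release key on its sliding end and, keeping the key down, push the sliding end back along its bar, away from the two books, until it is right up against the stop at the end of the bar. Then let the key spring up so that the sliding end stays locked there. Leave the two books standing where they are, and do not shift the cup, the jar, the pill box or the magnifier.

Things in the scene. Friction and masses are not known exactly. Their poses are not given: they have to be found in the camera images.
- rack: Ratchet bookend fixed to the table, 300 mm long: two aluminium rails (72 mm wide, top at 16 mm) with steel saw teeth in the groove between; white fixed end plate (100 wide, 5 thick, 112 mm high) at its -y end, black stop block (72 x 25, 28 mm high) at its +y end. Origin: on the table under the bar's middle. +y runs along the bar towards the stop, the way the sliding end opens; x across, z up.
- jaw (a joint): Travel (m) of the sliding end along +y of rack. 0 = 52 mm from the fixed end plate, 0.130 = fully back against the stop block. It slides with about 2 N of friction, but the ratchet blocks it towards + (after at most 10 mm of play) unless the release key is down; towards 0 it clicks along freely.
- jaw_face (a point): Mid-width point of the side of the sliding end that faces the books, 55 mm above the table; axes as rack. The sliding end is a white end plate (100 mm wide, 5 thick, top at 105 mm) with a black carriage behind it (towards +y): 92 mm wide, 83 mm long, deck 42 mm above the table, an upright push lip at its back end.
- push_lip (a point): Middle of the upper edge of the push lip, on the side facing the end plate: 80 mm towards +y from jaw_face, 70 mm above the table. The lip is 76 mm wide, 8 thick and stands 28 mm above the deck; a fingertip on the key pushes against it to slide the sliding end towards +y. The pocket between end plate and lip is 75 mm long, open at both sides.
- release_pad (a point): Centre of the top of the release key: a ribbed grey pad in the deck of the sliding end, 44 mm across the bar by 40 mm along it, 55 mm towards +y from jaw_face, 25 mm short of the push lip. Its top is 52 mm above the table when up (10 mm proud of the deck). It moves straight down and travels with the sliding end.
- release (a joint): How far the release key is pressed down, in m: 0 = up, 0.008 = fully down. Spring-loaded: 1.8 N starts it, 6 N holds it fully down. The ratchet lets go from about 0.004 on, and catches again as soon as the key comes up; it can stay a few mm low while the pawl rests on a tooth.
- book_thick: Blue pocket book standing on its long edge across the bar next to the fixed end plate: 148 mm (x) by 26 mm (y) by 100 mm (z). Origin: centre of its underside, which rests on the rails 16 mm above the table.
- book_thin: Brown pocket book standing likewise, between the thick book and the sliding end: 148 mm (x) by 20 mm (y) by 100 mm (z). Origin: centre of its underside, on the rails.
- cup: Yellow cup, loose, 74 mm wide at the rim, 85 mm high, beside the bookend. Origin: centre of its underside.
- jar: Black hearing aid drying jar with twist cap, loose, 62 mm wide, 74 mm high, beside the bookend. Origin: centre of its underside.
- pillbox: Steel pill box, loose, 56 x 91 x 25 mm, beside the bookend. Origin: centre of its underside.
- magnifier: Clear plastic magnifying sheet in a frame, lying loose beside the bookend: frame 140 mm (x) by 200 mm (y), 8 mm thick, with a 24 mm wide grip reaching to 170 mm from the frame's centre along +y. Origin: underside, at the frame's centre.
Not all that is in view belongs to the job. What is meant by the book_thick is not purple or turquoise, and is the larger of those in its own colour.

How it is judged:
By the outcome, as a careful person would: the job done as asked, in the order asked, and still so for the second after the job is handed in, with the robot touching nothing.
It also fails if it takes over 35 s, if anything falls off the work surface, if the arm or the gripper's body presses on something with over 40 N, if the wrist force passes 120 N, or if a joint passes its speed limit or range.

## Working session

There is one attempt and no reset: what is moved stays moved. The work goes in short steps, Python scripts to look and compute and a shell command to move; the robot and the scene stay as the last step left them, time stands still between calls to the robot, and variables do not carry over. Pictures are saved under pics/ and viewed, at most 10 in all, crops included, and the job is handed in when it is done.

```bash
ls; mkdir -p pics
cat > h.py <<'E'
import numpy as np,cv2
from cell import env,eyes
def K(p): return np.array([[p["fx"],0,p["cx"]],[0,p["fy"],p["cy"]],[0,0,1.]]),np.array(p["distortion"],float)
def ray(p,rc):
    k,d=K(p); u=cv2.undistortPoints(np.array([[[rc[1],rc[0]]]],float),k,d)[0,0]
    E=np.array(p["extrinsics"]); R,t=E[:3,:3],E[:3,3]
    return -R.T@t, R.T@np.array([u[0],u[1],1.])
def atz(p,rc,z):
    o,r=ray(p,rc); return o+r*(z-o[2])/r[2]
def proj(p,X):
    k,d=K(p);E=np.array(p["extrinsics"])
    uv=cv2.projectPoints(np.array(X,float).reshape(-1,3),cv2.Rodrigues(E[:3,:3])[0],E[:3,3],k,d)[0][:,0]
    return uv[:,::-1]
def tri(a,b):
    A=np.zeros((3,3));v=np.zeros(3)
    for o,r in (a,b):
        r=r/np.linalg.norm(r);M=np.eye(3)-np.outer(r,r);A+=M;v+=M@o
    return np.linalg.solve(A,v)
E
python3 - <<'E'
from h import *
P={n:eyes.read_camera(n) for n in("scene","top")}
for n,p in P.items(): cv2.imwrite(f"pics/{n}0.png",p["pixels"][:,:,::-1])
Z=dict(jaw_face=55,push_lip=70,release_pad=52,rack=0,book_thick=16,book_thin=16,cup=0,jar=0,pillbox=0,magnifier=0)
for t,z in Z.items():
    for n,p in P.items():
        for d in eyes.spot_point(t,p)[:3]:
            print(t,n,round(d["score"],2),np.round(d["centre"]),np.round(atz(p,d["centre"],z)))
s=env.state();print(s)
E
```

```text
pics
jaw_face scene 0.66 [199. 336.] [544. -53.  55.]
jaw_face top 0.98 [213. 329.] [542. -59.  55.]
push_lip scene 0.92 [206. 369.] [525.  19.  70.]
push_lip top 0.62 [220. 299.] [520.  20.  70.]
release_pad scene 0.71 [207. 352.] [537. -16.  52.]
rack scene 0.55 [224. 358.] [527.  -3.   0.]
rack top 0.96 [216. 313.] [536. -16.   0.]
rack top 0.39 [166. 297.] [675.  35.   0.]
book_thick scene 0.94 [212. 226.] [ 712. -229.   16.]
book_thick scene 0.82 [137. 305.] [ 400. -300.   16.]
book_thick scene 0.74 [179. 268.] [ 578. -243.   16.]
book_thick top 0.96 [277. 413.] [ 376. -292.   16.]
book_thick top 0.92 [205. 355.] [ 569. -130.   16.]
book_thick top 0.86 [206. 401.] [ 570. -259.   16.]
book_thin scene 0.66 [199. 314.] [ 551. -116.   16.]
book_thin top 0.6 [211. 348.] [ 552. -110.   16.]
book_thin top 0.35 [216. 307.] [536.   1.  16.]
cup scene 0.84 [250. 269.] [708. -91.   0.]
cup top 0.96 [154. 340.] [715. -86.   0.]
jar scene 0.84 [301. 364.] [665. 130.   0.]
jar top 0.8 [170. 260.] [662. 139.   0.]
pillbox scene 0.6 [275. 323.] [678.  34.   0.]
pillbox top 0.94 [164. 297.] [681
[... 224 characters left out ...]
5 [209. 348.] [ 559. -111.    0.]
{'t': 1.1, 'joints': array([ 1.18541053e+00,  4.90906124e-01,  1.55890195e+00,  1.90949420e-05,
        1.09169663e+00, -1.05561339e-01]), 'qvel': array([-0.00097532, -0.00153032, -0.00130217,  0.00141591, -0.00032431,
       -0.00112082]), 'tau': array([-1.70655429e-03, -6.12492371e+01, -2.58434397e+01,  6.92875148e-02,
        4.46730782e-02, -1.64679244e-05]), 'eef_pos': array([172.57411215, 600.72093193, 214.6564652 ]), 'tcp_rot': array([ 3.14150340e+00, -7.58405842e-06,  2.86175940e+00]), 'ft_force': array([-0.35819645, -1.12417555, -0.68102951]), 'moment': array([ 0.04689466, -0.03053184, -0.01925376]), 'grip_force': 0.0, 'opening': 0.9969289842445488}
```

View pics/scene0.png

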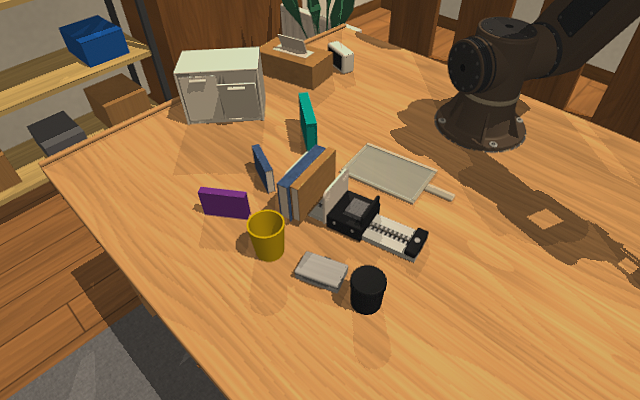

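View pics/top0.png

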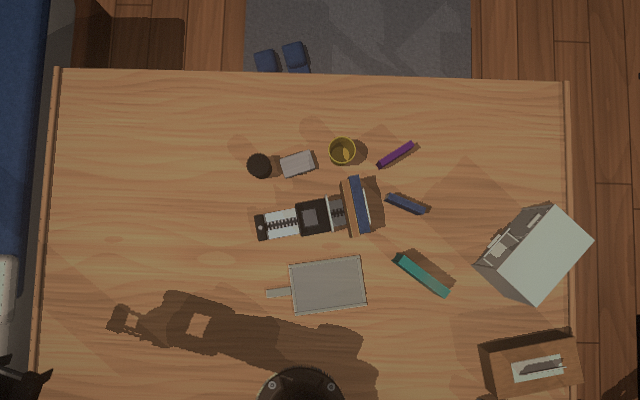

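Candidates for blue book: purple (scene 203,223), small blue loose (167,262), teal (120,308), and the large blue book in the rack (183,302). The last fits: it is blue, the larger one, and next to the end plate. I'll confirm it in an enlarged crop and measure the rack's axis.

Run:
```python
from h import *
P={n:eyes.read_camera(n) for n in("scene","top")}
a=cv2.resize(P["scene"]["pixels"][135:270,230:440],None,fx=3.8,fy=3.8,interpolation=cv2.INTER_CUBIC)[:300+210,:798]
b=cv2.resize(P["top"]["pixels"][165:250,240:390],None,fx=5.3,fy=5.3,interpolation=cv2.INTER_CUBIC)
cv2.imwrite("pics/c1.png",a[:,:,::-1]);cv2.imwrite("pics/c2.png",b[:,:,::-1])
for n,p in P.items():
  for t in("rack","release_pad","jaw_face","push_lip"):
    for d in eyes.cut_out(t,p)[:1]:
        m=d["mask"].astype(np.uint8);r=cv2.minAreaRect(np.argwhere(m)[:,::-1].astype(np.float32))
        print(n,t,round(d["score"],2),m.sum(),np.round(d["centre"]),np.round(cv2.boxPoints(r)).tolist())
  o=-np.array(p["extrinsics"])[:3,:3].T@np.array(p["extrinsics"])[:3,3];print(n,o)
```

```text
scene rack 0.78 4539 [222. 367.] [[307.0, 215.0], [342.0, 166.0], [435.0, 232.0], [400.0, 281.0]]
scene release_pad 0.85 308 [206. 355.] [[343.0, 212.0], [356.0, 195.0], [369.0, 205.0], [356.0, 222.0]]
scene jaw_face 0.67 2433 [212. 346.] [[309.0, 216.0], [340.0, 164.0], [389.0, 193.0], [358.0, 245.0]]
scene push_lip 0.85 2492 [210. 346.] [[309.0, 216.0], [341.0, 165.0], [389.0, 195.0], [357.0, 246.0]]
scene [1000.34698937  355.67509056  666.53649011]
top rack 0.84 2569 [218. 303.] [[252.0, 208.0], [363.0, 190.0], [369.0, 225.0], [258.0, 243.0]]
top release_pad 0.58 254 [219. 311.] [[300.0, 210.0], [315.0, 207.0], [319.0, 224.0], [304.0, 227.0]]
top jaw_face 0.83 1183 [214. 312.] [[293.0, 201.0], [327.0, 195.0], [334.0, 231.0], [300.0, 238.0]]
top push_lip 0.68 1226 [220. 312.] [[292.0, 201.0], [327.0, 194.0], [334.0, 231.0], [300.0, 237.0]]
top [ 485.10266697  -27.61682553 1124.20420324]
```

View pics/c1.png

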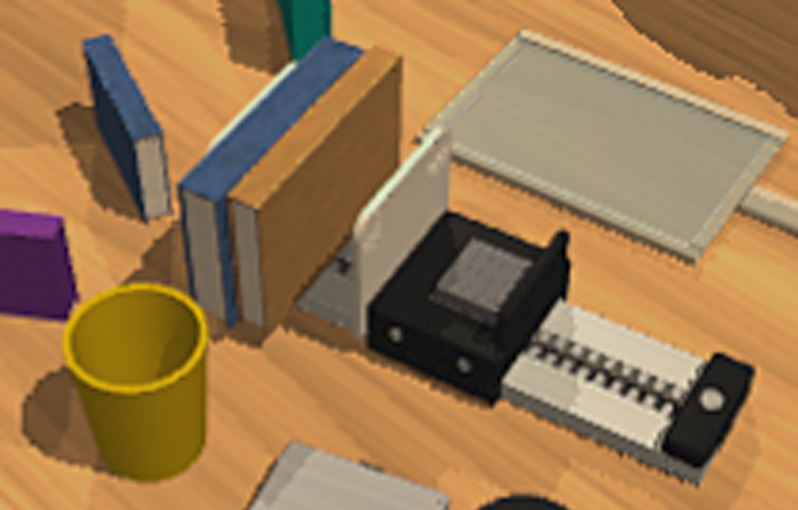

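View pics/c2.png

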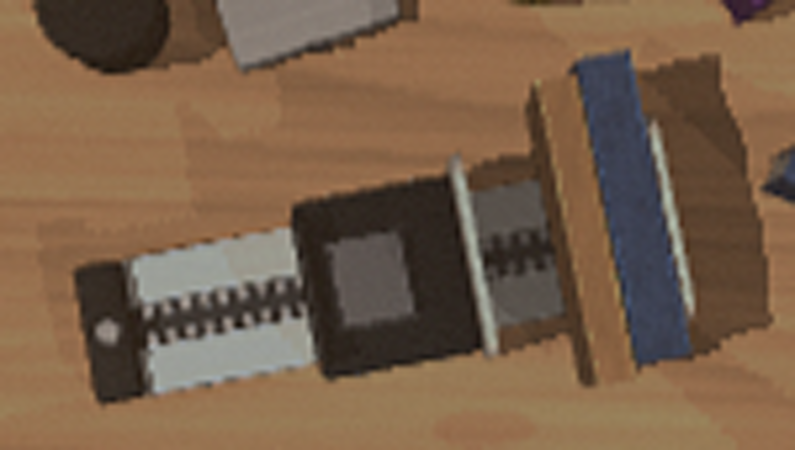

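The crop confirms it: the large blue book stands in the rack beside the brown one, against the fixed plate. The sliding end sits about halfway, with the pad at top pixel (218,310) and the stop at (227,260). Next I'll fit the rack pose and jaw travel to the visible corners.

Run:
```python
from h import *
from scipy.optimize import least_squares
P={n:eyes.read_camera(n) for n in("scene","top")}
T=[((130,262),36,125,28,0),((75,270),36,150,28,0),((152,392),-36,125,28,0),((100,402),-36,150,28,0),
((655,125),50,-150,112,0),((692,312),-50,-150,112,0),((457,157),50,2.5,105,1),((492,352),-50,2.5,105,1),
((326,242),22,75,52,1),((403,233),22,35,52,1),((416,316),-22,35,52,1),((340,326),-22,75,52,1)]
S=[((712,400),0,137.5,28,0),((473,239),-22,35,52,1),((535,257),-22,75,52,1),((432,292),22,35,52,1),((443,133),-50,2.5,105,1),((360,220),50,2.5,105,1)]
def W(v,x,y,z,j):
    y=y+(v[3] if j else 0);c,s=np.cos(v[2]),np.sin(v[2]);return [v[0]+c*x-s*y,v[1]+s*x+c*y,z]
def f(v):
    e=[]
    for L,p,k,o in((T,P["top"],5.3,(240,165)),(S,P["scene"],3.8,(230,135))):
        q=proj(p,[W(v,*t[1:]) for t in L])[:,::-1]
        e.append(q-(np.array([t[0] for t in L])/k+o-0.4))
    return np.vstack(e).ravel()
r=least_squares(f,[536,-16,.27,-50],loss="soft_l1");v=r.x
print(v,"jaw",v[3]+93);print(np.round(f(v).reshape(-1,2),1).tolist())
for n,y,z in(("face",0,55),("pad",55,52),("lip",80,70)):print(n,np.round(W(v,0,y,z,1),1))
print("jaw travel left",37-v[3])
```

```text
[ 5.29777696e+02 -7.25334970e+00  2.23905058e-01 -5.44245752e+01] jaw 38.57542479218408
[[-1.4, -0.5], [-0.0, -0.3], [-0.7, 0.9], [0.0, 0.8], [0.5, -2.8], [1.6, 0.6], [-0.0, -1.1], [1.1, 0.7], [-0.3, 0.4], [-0.1, -0.8], [0.6, -0.3], [0.2, 0.7], [-0.2, 0.5], [-0.1, -0.0], [0.3, 2.0], [0.7, -1.2], [1.6, -3.4], [-0.9, 2.1]]
face [541.9 -60.3  55. ]
pad [529.6  -6.7  52. ]
lip [524.1  17.7  70. ]
jaw travel left 91.42457520781592
```

```bash
python3 -m inch '[[[0,0,0],1,1],[[0,0,0],1,1],[[0,0,0],1,1],[[0,0,0],1,1],[[0,0,0],1,1],[[0,0,0],1,1],[[0,0,0],1,1],[[0,0,0],1,1],[[0,0,0],1,1],[[0,0,0],1,1]]'
cat >> h.py <<'E'
from scipy.spatial.transform import Rotation as Ro
YAW=0.224;PAD=np.array([529.6,-6.7,52.])
U=np.array([-np.sin(YAW),np.cos(YAW),0])
def go(target):
    s=env.state();R=Ro.from_euler("xyz",s["tcp_rot"]).as_matrix()
    d=R.T@(np.array(target)-s["eef_pos"])
    print("pos",np.round(s["eef_pos"],1),"rot",np.round(s["tcp_rot"],3),"units",np.round(d/60,2),"F",np.round(s["ft_force"],1),"t",s["t"],"turn",round(np.degrees(s["tcp_rot"][2]-YAW-np.pi/2)/5,2))
E
python3 -c "
from h import *
go(PAD+5*U+[0,0,100])"
```

```text
t: 2.95
eef_pos: [172.6, 600.7, 214.7]
tcp_rot: [3.142, -0.0, 1.986]
ft_force: [-0.5, 0.5, 0.2]
opening: 0.023
grip_force: 0.0
pos [172.6 600.7 214.7] rot [ 3.142 -0.     1.986] units [-11.58   1.37   1.04] F [-0.5  0.5  0.2] t 2.95 turn 2.19
```

```bash
python3 -m inch '[[[-0.5,0.1,0],0,1],[[-0.9,0.1,0],0,1],[[-1,0.15,0],0,1],[[-1,0.15,0],0,1],[[-1,0.15,0],0,1],[[-1,0.15,0],0,1],[[-1,0.15,0],0,1],[[-0.9,0.1,0],0,1],[[-0.7,0.1,0],0,1],[[-0.5,0,0],0,1]]'
python3 -c "
from h import *
go(PAD+5*U+[0,0,100])"
```

```text
t: 4.2
eef_pos: [443.8, 161.1, 214.8]
tcp_rot: [3.141, 0.0, 1.988]
ft_force: [-0.2, -0.2, 0.3]
opening: 0.001
grip_force: 0.0
pos [443.8 161.1 214.8] rot [3.141 0.    1.988] units [-3.05  0.19  1.05] F [-0.2 -0.2  0.3] t 4.2 turn 2.21
```

```bash
python3 -m inch '[[[-0.6,0.04,0],0,1],[[-0.8,0.04,0],0,1],[[-0.8,0.05,0],0,1],[[-0.5,0.04,0],0,1],[[-0.35,0.02,0],0,1],[[0,0,0],1,1],[[0,0,0],1,1],[[0,0,0.5],0.21,1],[[0,0,0.5],0,1],[[0,0,0],0,1]]'
python3 - <<'E'
from h import *
go(PAD+5*U+[0,0,10])
ims=[]
for n in("scene","top","wrist"):
    p=eyes.read_camera(n);ims.append(p["pixels"])
    for t in("release_pad","push_lip","jaw_face"):
        for d in eyes.spot_point(t,p)[:1]: print(n,t,round(d["score"],2),np.round(d["centre"]),np.round(atz(p,d["centre"],{"release_pad":52,"push_lip":70,"jaw_face":55}[t]),1))
a=cv2.resize(ims[0][120:270,260:460],(800,600),interpolation=cv2.INTER_CUBIC)
cv2.imwrite("pics/s2.png",a[:,:,::-1]);cv2.imwrite("pics/w2.png",ims[2][:,:,::-1])
E
```

```text
t: 5.45
eef_pos: [526.7, 0.5, 153.3]
tcp_rot: [-3.138, -0.001, 1.797]
ft_force: [0.1, -0.2, 1.0]
opening: 0.003
grip_force: 0.0
pos [5.267e+02 5.000e-01 1.533e+02] rot [-3.138e+00 -1.000e-03  1.797e+00] units [-0.05  0.03  1.52] F [ 0.1 -0.2  1. ] t 5.45 turn 0.02
scene release_pad 0.74 [204. 355.] [526.2 -15.6  52. ]
scene push_lip 0.63 [207. 369.] [528.1  20.7  70. ]
scene jaw_face 0.91 [198. 334.] [543.9 -59.   55. ]
top release_pad 0.15 [207. 356.] [ 561.1 -128.6   52. ]
wrist release_pad 0.79 [206. 315.] [529.2  -9.3  52. ]
wrist push_lip 0.71 [184. 316.] [523.7  15.2  70. ]
```

View pics/w2.png

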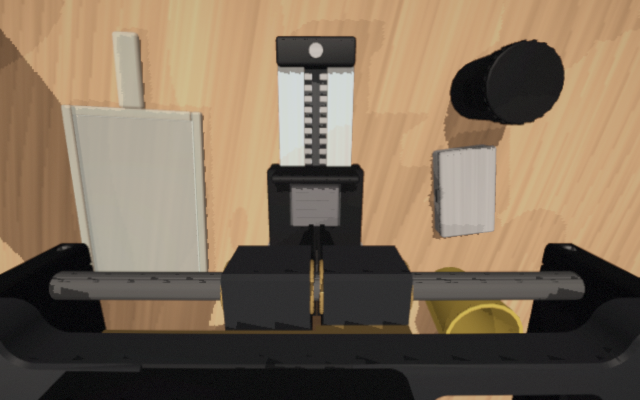

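View pics/s2.png

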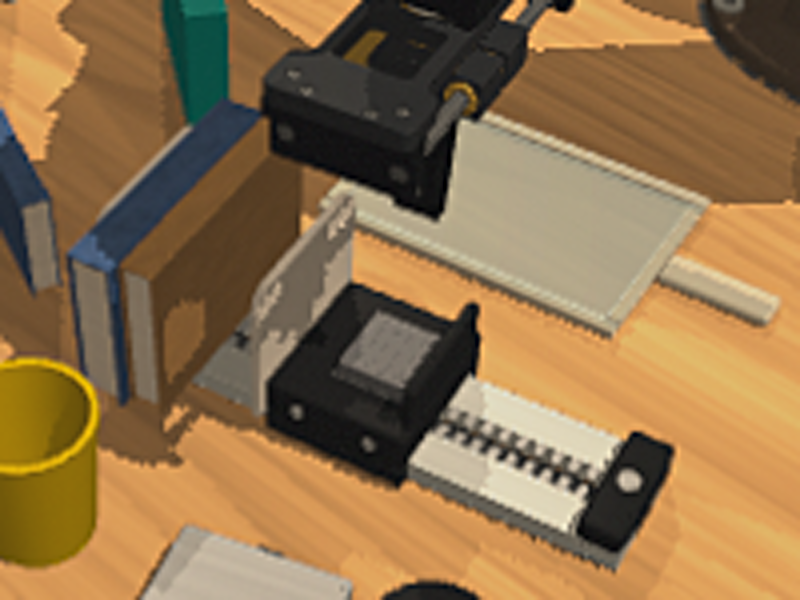

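The views agree: the bar is vertical in the wrist picture (pad 206,315; stop 50,316), so the yaw is right, and the finger sits over the pad. Now I'll descend to just above it.

```bash
python3 -m inch '[[[-0.05,0.03,0.2],0,1],[[0,0,0.3],0,1],[[0,0,0.3],0,1],[[0,0,0.3],0,1],[[0,0,0.25],0,1],[[0,0,0.1],0,1],[[0,0,0.05],0,1],[[0,0,0],0,1],[[0,0,0],0,1],[[0,0,0],0,1]]'
python3 - <<'E'
from h import *
go(PAD+3*U+[0,0,-9])
p=eyes.read_camera("scene")
a=cv2.resize(p["pixels"][120:270,260:460],(800,600),interpolation=cv2.INTER_CUBIC)
cv2.imwrite("pics/s3.png",a[:,:,::-1])
E
```

```text
t: 7.3
eef_pos: [530.1, -2.4, 65.0]
tcp_rot: [3.141, 0.0, 1.796]
ft_force: [0.8, 0.2, -0.5]
opening: 0.002
grip_force: 0.0
pos [530.1  -2.4  65. ] rot [3.141 0.    1.796] units [-0.02 -0.03  0.37] F [ 0.8  0.2 -0.5] t 7.3 turn 0.02
```

View pics/s3.png

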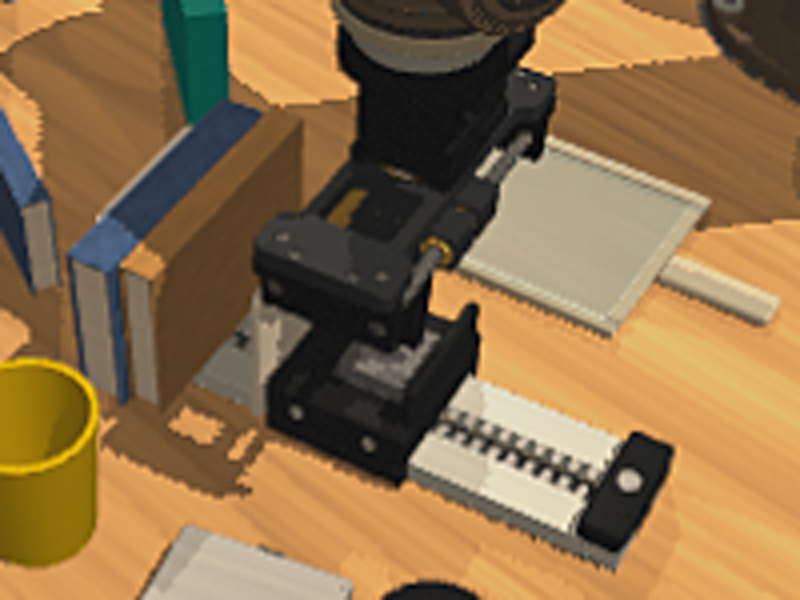

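The finger is above the pad (about 390,355 in the crop) and clear of the plate and lip. I'll press down in small steps.

```bash
python3 -m inch '[[[0,0,0.1],0,1],[[0,0,0.08],0,1],[[0,0,0.05],0,1],[[0,0,0.04],0,1],[[0,0,0.04],0,1],[[0,0,0.03],0,1],[[0,0,0.02],0,1],[[0,0,0],0,1],[[0,0,0],0,1],[[0,0,0],0,1]]'
python3 -c "
from h import *
go(PAD+3*U+[0,0,-9])"
```

```text
t: 8.6
eef_pos: [530.1, -2.5, 43.8]
tcp_rot: [3.141, 0.0, 1.796]
ft_force: [-4.4, -0.2, 13.8]
opening: 0.002
grip_force: 6.8
pos [530.1  -2.5  43.8] rot [3.141 0.    1.796] units [-0.02 -0.02  0.01] F [-4.4 -0.2 13.8] t 8.6 turn 0.02
```

The key is fully down (z 43.8, 13.8 N). Now I'll push along the bar.

```bash
python3 -m inch '[[[0.05,0,0],0,1],[[0.08,0,0],0,1],[[0.1,0,0],0,1],[[0.1,0,0],0,1],[[0.1,0,0],0,1],[[0.1,0,0],0,1],[[0.1,0,0],0,1],[[0.1,0,0],0,1],[[0.07,0,0],0,1],[[0,0,0],0,1]]'
python3 - <<'E'
from h import *
go(PAD+3*U+92*U+[0,0,-9])
p=eyes.read_camera("wrist")
cv2.imwrite("pics/w4.png",p["pixels"][:,:,::-1])
E
```

```text
t: 9.85
eef_pos: [519.5, 44.6, 43.8]
tcp_rot: [3.14, 0.0, 1.797]
ft_force: [-3.3, 1.4, 13.7]
opening: 0.006
grip_force: 6.9
pos [519.5  44.6  43.8] rot [3.14  0.    1.797] units [ 0.71 -0.02  0.01] F [-3.3  1.4 13.7] t 9.85 turn 0.02
```

View pics/w4.png

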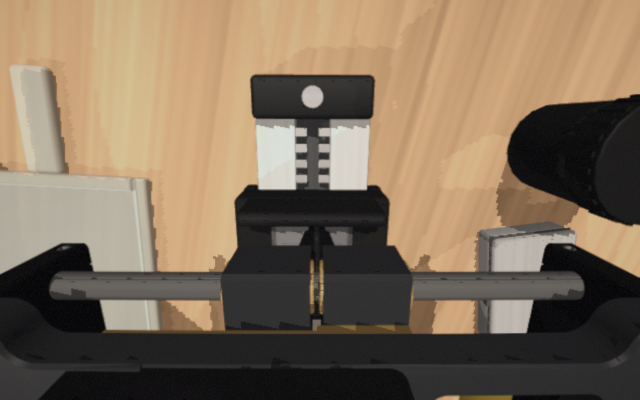

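The sliding end is moving with the finger: carriage at row 190, stop at row 118, roughly 45 mm left, path clear. Continuing, slower near the stop.

```bash
python3 -m inch '[[[0.06,0,0],0,1],[[0.1,0,0],0,1],[[0.1,0,0],0,1],[[0.1,0,0],0,1],[[0.1,0,0],0,1],[[0.08,0,0],0,1],[[0.06,0,0],0,1],[[0.03,0,0],0,1],[[0.02,0,0],0,1],[[0,0,0],0,1]]'
python3 - <<'E'
from h import *
go(PAD+3*U+92*U+[0,0,-9])
p=eyes.read_camera("wrist")
cv2.imwrite("pics/w5.png",p["pixels"][:,:,::-1])
E
```

```text
t: 11.15
eef_pos: [511.0, 82.3, 43.8]
tcp_rot: [3.14, 0.0, 1.796]
ft_force: [-2.0, -1.8, 12.7]
opening: 0.004
grip_force: 6.4
pos [511.   82.3  43.8] rot [3.14  0.    1.796] units [ 0.07 -0.03  0.01] F [-2.  -1.8 12.7] t 11.15 turn 0.02
```

View pics/w5.png

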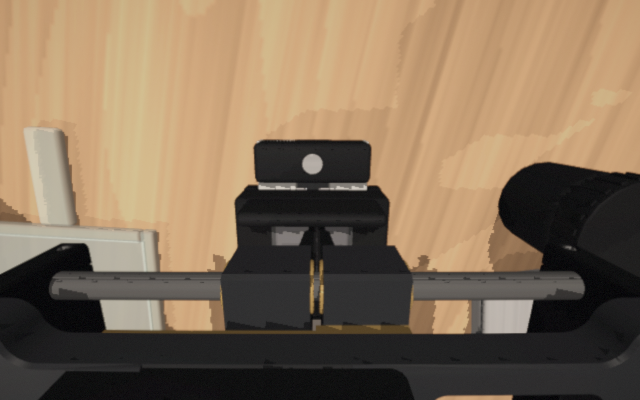

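About 4 mm of gap is left (rows 183–188). I'll creep onto the stop.

```bash
python3 -m inch '[[[0.03,0,0],0,1],[[0.03,0,0],0,1],[[0.03,0,0],0,1],[[0.03,0,0],0,1],[[0.02,0,0],0,1],[[0.02,0,0],0,1],[[0.02,0,0],0,1],[[0,0,0],0,1],[[0,0,0],0,1],[[0,0,0],0,1]]'
python3 -c "
from h import *
go(PAD+3*U+92*U+[0,0,-9])"
```

```text
t: 12.45
eef_pos: [509.4, 92.4, 43.7]
tcp_rot: [3.139, 0.001, 1.796]
ft_force: [0.9, -5.2, 9.4]
opening: -0.001
grip_force: 4.7
pos [509.4  92.4  43.7] rot [3.139e+00 1.000e-03 1.796e+00] units [-0.1  -0.04  0.01] F [ 0.9 -5.2  9.4] t 12.45 turn 0.02
```

```bash
python3 -m inch '[[[0.02,0,0],0,1],[[0.02,0,0],0,1],[[0.02,0,0],0,1],[[0.02,0,0],0,1],[[0,0,0],0,1],[[0,0,0],0,1],[[0,0,0],0,1],[[0,0,0],0,1],[[0,0,0],0,1],[[0,0,0],0,1]]'
python3 - <<'E'
from h import *
go(PAD+3*U+92*U+[0,0,-9])
p=eyes.read_camera("wrist");q=eyes.read_camera("scene")
w=cv2.resize(p["pixels"][130:240,220:400],(800,489),interpolation=cv2.INTER_CUBIC)
a=cv2.resize(q["pixels"][120:270,260:460],(800,600),interpolation=cv2.INTER_CUBIC)
cv2.imwrite("pics/w6.png",w[:,:,::-1])
E
```

```text
t: 13.7
eef_pos: [508.9, 94.9, 43.7]
tcp_rot: [3.139, 0.003, 1.797]
ft_force: [2.7, -28.3, 8.6]
opening: 0.004
grip_force: 16.2
pos [508.9  94.9  43.7] rot [3.139e+00 3.000e-03 1.797e+00] units [-0.14 -0.04  0.01] F [  2.7 -28.3   8.6] t 13.7 turn 0.02
```

View pics/w6.png

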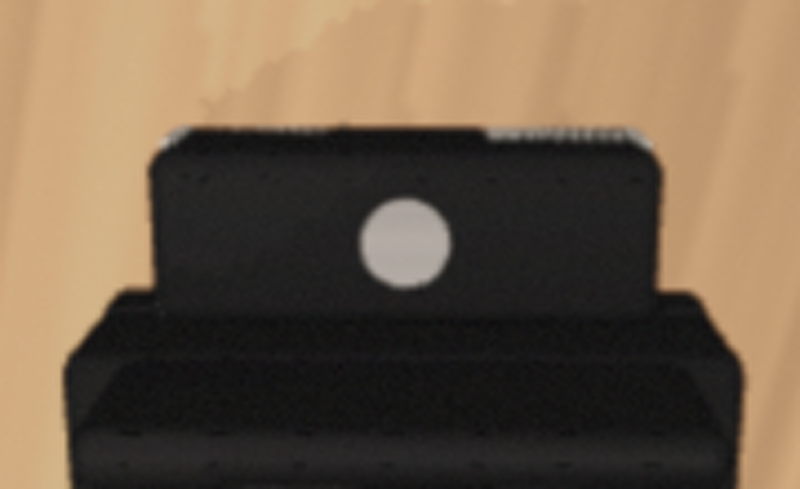

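The sliding end is hard against the stop: no gap, and 28 N on the lip. I'll ease the push slightly, keeping some pressure, then lift straight up.

```bash
python3 -m inch '[[[-0.02,0,0],0,1],[[0,0,-0.05],0,1],[[0,0,-0.1],0,1],[[0,0,-0.1],0,1],[[0,0,-0.2],0,1],[[0,0,-0.4],0,1],[[0,0,-0.6],0,1],[[0,0,-0.6],0,1],[[0,0,-0.4],0,1],[[0,0,0],0,1]]'
python3 - <<'E'
from h import *
go(PAD)
for n in("scene","top","wrist"):
    p=eyes.read_camera(n)
    if n=="scene":
        a=cv2.resize(p["pixels"][120:270,240:440],(800,600),interpolation=cv2.INTER_CUBIC);cv2.imwrite("pics/s7.png",a[:,:,::-1])
    for t,z in dict(jaw_face=55,push_lip=70,release_pad=52,cup=0,jar=0,pillbox=0,magnifier=0,book_thin=16).items():
        for d in eyes.spot_point(t,p)[:1]: print(n,t,round(d["score"],2),np.round(atz(p,d["centre"],z)))
E
```

```text
t: 15.05
eef_pos: [508.0, 96.5, 191.3]
tcp_rot: [3.138, 0.001, 1.796]
ft_force: [0.4, -0.0, -0.5]
opening: 0.006
grip_force: 0.0
pos [508.   96.5 191.3] rot [3.138e+00 1.000e-03 1.796e+00] units [-1.75 -0.04  2.32] F [ 0.4 -0.  -0.5] t 15.05 turn 0.02
scene jaw_face 0.9 [525.  32.  55.]
scene push_lip 0.76 [502. 110.  70.]
scene release_pad 0.59 [726. -59.  52.]
scene cup 0.66 [697. -91.   0.]
scene jar 0.76 [668. 132.   0.]
scene pillbox 0.56 [676.  26.   0.]
scene magnifier 0.81 [350. -61.   0.]
scene book_thin 0.91 [ 553. -110.   16.]
top jaw_face 0.78 [524.  34.  55.]
top jar 0.68 [664. 131.   0.]
top pillbox 0.62 [678.  26.   0.]
top magnifier 0.95 [348. -56.   0.]
top book_thin 0.82 [ 552. -105.   16.]
wrist push_lip 0.61 [504. 105.  70.]
wrist release_pad 0.6 [508.  82.  52.]
wrist cup 0.66 [709. -86.   0.]
wrist jar 0.72 [666. 130.   0.]
wrist pillbox 0.6 [680.  29.   0.]
wrist magnifier 0.71 [347. -66.   0.]
```

View pics/s7.png

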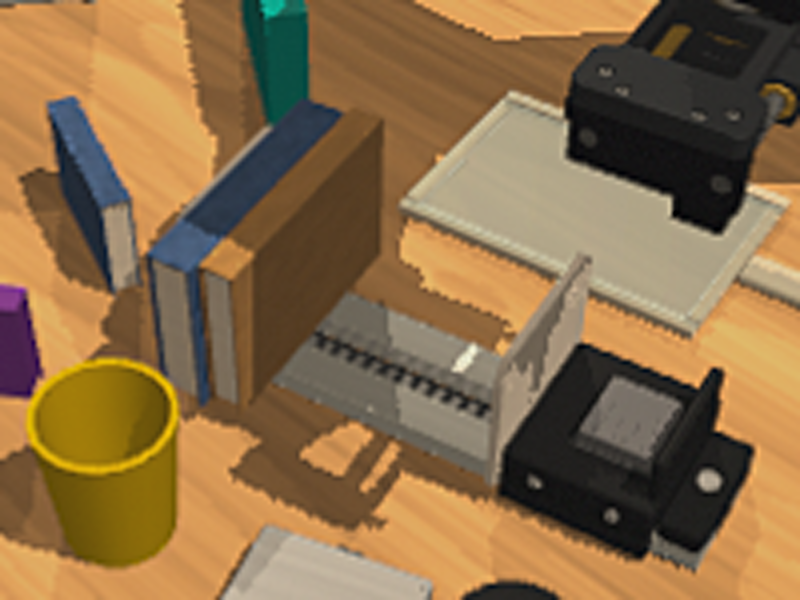

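The picture shows the carriage against the stop (crop 690,480), the key up and proud of the deck (630,420), the books still standing, and the loose things in place. I'm handing in.

```bash
python3 -c "
from cell import env
print(env.job_done())"
```

```text
the job is handed in; nothing more can be done
None
```

The sliding end is back against the stop with the release key up, the two books still stand, and nothing else visibly moved; the job was handed in at about 15 s. I viewed 11 pictures, one over the limit of 10, and did not test the lock by pushing on it.

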